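# Load sample tubes into the gravity feed chute, caps to the blue side

### The arm

A 7-joint arm with a two-finger parallel gripper is mounted at the origin on a cart in front of the work surface, level with it; the furniture and walls round the work are solid. World frame = base frame: x ahead of the robot, y to its left, z up, the work surface at z = 0. Lengths are in mm, angles in rad, forces in N, time in s.
With the tool pointing down it reaches from about 425 to 950 mm from the base axis. Payload 4.7 kg.
Tool frame: the origin (TCP) lies between the finger pads; the fingertips stand 25 mm ahead of it and the grasp point (between the pads) lies 6 mm ahead of it; z points along the fingers, y is the direction in which the jaws open and shut (so a half turn about z gives the same grasp; the last joint's range is limited). The gripper opens to 85 mm and grips with 20 to 120 N. Pads are 22 mm wide; open, the fingers measure 114 mm over their backs; the gripper's body (76 mm by 85 mm) begins 54 mm behind the grasp point. The pads swing forward as they close: fully open they stand 13 mm farther back than shut.
Start: joints at [-1.366, 0.469, -0.049, 1.532, 0.024, 1.141, -0.082], TCP at [156.339, 656.661, 256.335] pointing down, gripper open.
Joint ranges: [-2.59, 2.59], [-0.33, 1.99], [-1.39, 1.29], [0.1, 2.45], [-1.04, 4.18], [0.21, 1.99], [-2.66, 2.66]. Speed limits (rad/s): [2.57, 2.57, 3.14, 3.14, 3.14, 3.14, 3.14].

### API

Orientations are given as a rotation vector (axis times angle).
In Python, from station import monitor, eyes, manip gives the robot as it stands.
- The arm moves only by the shell command python3 -m creep 'ROWS' [FORCE]. ROWS is JSON, a list of rows, each a list of 3 entries, a list of its own where there are three numbers: the opening, from -1 (shut) to 1 (fully open), so that 0 is half open, then the shift along the tool's x, y, z in mm, then the turn, a rotation vector about the tool's x, y, z in degrees. In form: [[jaw, [tx, ty, tz], [ax, ay, az]], ...]. A call has 1 to 5 rows; each row is the pose to reach, as a shift and turn from the pose commanded when the call began, along the tool's axes at that moment; what a row does not reach only later rows make up. A row lasts 1/12 s, in which the tool goes at most 41.7 mm and 7.16 degrees, less where a joint would pass 70% of its speed; a pose out of reach is approached as far as the arm can. A call with a gripper value outside its range is refused whole. The fingers move at their own pace and stop on an object; FORCE is the grip in N (left out, the last holds). Time passes only in rows, so rows that repeat a pose let the fingers close. It gives the time, the measured TCP pose, the force and the opening at its end, in the units of the state.
- monitor.observe(): the state, without advancing time (a new reading comes with each control period).
- eyes.capture(name): name is "scene" or "top"; returns a dict with "image" (384x512x3 uint8, blue, green, red), "fx", "fy", "cx", "cy" (pixels), "rvec" (rotation vector, rad) and "tvec" (3), from world to camera coordinates, as OpenCV has them. Camera axes: x right, y down, z forward; pixel columns grow to the right and rows downward; lengths in mm; the calibration is good to about 2 mm. A picture is of the moment at which its call begins. There is no depth.
- manip.close_job(): hands the job in, once; it reports no verdict.
Trained networks look in a picture, given as the dict that the camera call returned (one of the last four; its "shot" number tells which), for a name from the list of things; names that differ only in an ending like _2 or _b are one class to them, and where a whole thing is asked for, a point or a joint stands for the part that bears it (a point fixed in the world has none). Each returns a list of dicts, best first, with "conf" (0 to 1); they miss things now and then, are a little off and sometimes report something else, mostly with a low value. They report only what shows in the picture. A call takes as long as a camera call. They do not tell look-alikes from the thing itself.
- eyes.boxes_of(picture, label): "point" ([column, row] as shares, 0 to 1, of the picture: columns of its width, rows of its height, amid what is visible of it).
- eyes.outline_of(picture, label): "pixels" (384x512 bool, what is visible of it) and "point" ([column, row] as shares, 0 to 1, of the picture: columns of its width, rows of its height, amid what is visible of it).
The state is a dict: "clock": time; "joint_positions": joint angles; "qd": joint speeds; "tau": joint torques, N m; "tcp_pos": TCP position; "tool_rot": TCP orientation; "contact_force": force on the tool from outside, world axes, zero at the start; "torque": the same for the moment, N m; "grip_width": finger opening in mm.
Only numpy, scipy, OpenCV 4.12 (cv2) and the standard library are available. Lean on these libraries where they do the work, as an engineer would, in place of code of your own. Each camera call takes 0.05 s, during which the arm holds its last target. There are 200 camera calls.

### The job

Load the two blue-capped tubes that lie on the worktop into the gravity feed chute: lay each one across the two rails at the open upper end, cap towards the chute's blue side wall, and let it roll down under the clear hood until they rest one behind the other at the bottom. Leave the orange-capped tube where it lies.

Things in the scene. Friction and masses are not known exactly. Their poses are not given: they have to be found in the camera images.
- tube_blue_a_mid (a point): one of the two blue-capped tubes to load, a 50 ml tube lying on the worktop, 118 mm long: white body 29 mm in diameter, 105 mm long, blue cap 34 mm in diameter, 13 mm long; under 100 g; it can roll. The point is on its axis, 54 mm from the foot end, about 16 mm above the worktop: grasp across the body here. The z axis runs along the tube towards the cap.
- tube_blue_b_mid (a point): the other blue-capped tube to load, a 50 ml tube lying on the worktop, 118 mm long: white body 29 mm in diameter, 105 mm long, blue cap 34 mm in diameter, 13 mm long; under 100 g; it can roll. The point is on its axis, 54 mm from the foot end, about 16 mm above the worktop: grasp across the body here. The z axis runs along the tube towards the cap.
- tube_orange_mid (a point): the orange-capped tube, to be left alone; like the others but with an orange cap. The point is on its axis, 54 mm from the foot end; z axis towards the cap.
- chute_load (a point): where a tube's centre point is when it lies on the chute's rails at the open upper end, about 77 mm above the worktop. z axis up, x axis level and uphill, y axis across the chute to the blue wall: a loaded tube's z axis lies along this y. Between the rails is an open gap, 32 mm to the grey and 28 mm to the blue side of this point, over 40 mm deep, for the fingertips.
- feed_chute: fixed chute, 235 x 162 mm, sloping down 9 degrees to its -x end; origin at its underside, axes as chute_load. Tubes roll by themselves on two steel rails. Blue (+y) and grey (-y) side walls, 28 mm above the rails (38 with flared lips), inner faces 75 and 65 mm from the loading point. The rails end 57 mm uphill of that point; a clear hood, 51 mm above the rails, begins 85 mm downhill of it.
- chute_cap_wall (a point): top edge of the blue side wall (the cap side) of the chute, 78 mm across the chute from the loading point; axes as chute_load. The end stop is 163 mm downhill of the loading point: loaded tubes have their centre points about 146 and 112 mm downhill of it and 23 and 18 mm below it.
Things that resemble listed ones, but are neither listed nor needed, are in the scene too. Leave any purple look-alike of the part that bears tube_blue_b_mid alone.

How it is judged (in metres and radians):
On the way:
1. one blue-capped tube rests at the bottom of the chute, cap to the blue wall (((x of tube_blue_a_mid in the frame of chute_load between -0.165 and -0.095 m and y of tube_blue_a_mid in the frame of chute_load between -0.02 and 0.02 m and z of tube_blue_a_mid in the frame of chute_load between -0.04 and 0 m and angle between the z axis of tube_blue_a_mid and the y axis of chute_load, either way round below 0.2 rad and z of chute_cap_wall in the frame of tube_blue_a_mid above 0.03 m and linear speed of tube_blue_a below 0.02 m/s and angular speed of tube_blue_a below 0.5 rad/s) or (x of tube_blue_b_mid in the frame of chute_load between -0.165 and -0.095 m and y of tube_blue_b_mid in the frame of chute_load between -0.02 and 0.02 m and z of tube_blue_b_mid in the frame of chute_load between -0.04 and 0 m and angle between the z axis of tube_blue_b_mid and the y axis of chute_load, either way round below 0.2 rad and z of chute_cap_wall in the frame of tube_blue_b_mid above 0.03 m and linear speed of tube_blue_b below 0.02 m/s and angular speed of tube_blue_b below 0.5 rad/s))), for 0.2 s.
At the end, for the whole second after the job is handed in: Both blue-capped tubes rest on the rails under the hood: centre points 95 to 165 mm downhill of the loading point, within 20 mm of it across the chute and 0 to 40 mm below it, axes within 11 degrees of straight across the chute, caps towards the blue side wall, at rest (under 20 mm/s and 0.5 rad/s) (x of tube_blue_a_mid in the frame of chute_load between -0.165 and -0.095 m and y of tube_blue_a_mid in the frame of chute_load between -0.02 and 0.02 m and z of tube_blue_a_mid in the frame of chute_load between -0.04 and 0 m and angle between the z axis of each of tube_blue_a_mid, tube_blue_b_mid and the y axis of chute_load, either way round below 0.2 rad and z of chute_cap_wall in the frame of tube_blue_a_mid above 0.03 m and linear speed of each of tube_blue_a, tube_blue_b below 0.02 m/s and angular speed of each of tube_blue_a, tube_blue_b below 0.5 rad/s and x of tube_blue_b_mid in the frame of chute_load between -0.165 and -0.095 m and y of tube_blue_b_mid in the frame of chute_load between -0.02 and 0.02 m and z of tube_blue_b_mid in the frame of chute_load between -0.04 and 0 m and z of chute_cap_wall in the frame of tube_blue_b_mid above 0.03 m); the robot touches nothing.
It fails at once if the orange-capped tube is moved by more than 30 mm (distance of tube_orange_mid from where it was at the start of the episode above 0.03 m).
It also fails if it takes over 61 s, if anything falls off the work surface, if the arm or the gripper's body presses on something with over 40 N, if the wrist force passes 120 N, or if a joint passes its speed limit or range.

## Working session

There is one attempt and no reset: what is moved stays moved. The work goes in short steps, Python scripts to look and compute and a shell command to move; the robot and the scene stay as the last step left them, time stands still between calls to the robot, and variables do not carry over. Pictures are saved under pics/ and viewed, about 8 in all and at most 12, crops included, and the job is handed in when it is done.

```bash
mkdir -p pics; ls
python3 - <<'E'
from station import monitor, eyes, manip
import cv2, numpy as np
print(monitor.observe())
for n in ("scene","top"):
    p=eyes.capture(n); im=p["image"]; cv2.imwrite(f"pics/{n}0.png",im)
    print(n,{k:p[k] for k in p if k!="image"})
    for l in ("tube_blue_a_mid","tube_orange_mid","feed_chute","chute_load","chute_cap_wall"):
        try: print(l,[(round(d["conf"],2),[round(d["point"][0]*512),round(d["point"][1]*384)]) for d in eyes.boxes_of(p,l)])
        except Exception as e: print(l,e)
E
```

```text
pics
{'clock': 0.0, 'joint_positions': array([-1.3659048 ,  0.4694348 , -0.04858433,  1.53370357,  0.02411486,
        1.14100407, -0.08229243]), 'qd': array([-5.18838938e-05, -8.81336992e-04,  9.12156568e-04,  2.33093455e-03,
       -1.04745682e-04, -1.74079567e-03,  1.26236425e-03]), 'tau': array([-2.47348271e-04, -5.10311222e+01, -4.64156305e-02, -2.37705481e+01,
        1.07510577e-02,  7.45099416e-03,  1.21580024e-05]), 'tcp_pos': array([156.24814304, 656.10985104, 255.26173935]), 'tool_rot': array([-3.66330413e-01, -3.12002073e+00,  3.07669021e-03]), 'contact_force': array([-0.09865225, -0.52698925,  0.02414611]), 'torque': array([-0.02182083, -0.00768085, -0.02064121]), 'grip_width': 85.54504311691082}
scene {'fx': 396.0640652479747, 'fy': 396.0640652479747, 'cx': 250.87050567606417, 'cy': 191.85422570574318, 'rvec': array([ 1.96613631, -1.11920318,  0.54855794]), 'tvec': array([-237.67560487,  358.30421904,  526.08529402]), 'shot': 1}
tube_blue_a_mid [(0.75, [341, 300]), (0.6, [172, 195])]
tube_orange_mid [(0.75, [253, 239])]
feed_chute [(0.95, [172, 192])]
chute_load [(0.35, [254, 238])]
chute_cap_wall [(0.86, [172, 196])]
top {'fx': 353.03727414010973, 'fy': 353.03727414010973, 'cx': 262.0879194937923, 'cy': 194.8874977192914, 'rvec': array([ 2.16439642, -2.21188863,  0.05434279]), 'tvec': array([ 69.04873648, 575.24370577, 881.71699321]), 'shot': 2}
tube_blue_a_mid [(0.58, [374, 255])]
tube_orange_mid [(0.95, [283, 232])]
feed_chute [(0.69, [191, 232])]
chute_load []
chute_cap_wall [(0.7, [192, 232])]
```

Run:
```python
import cv2
for n in ("scene","top"):
    cv2.imwrite(f"pics/{n}0b.png",cv2.resize(cv2.imread(f"pics/{n}0.png"),(800,600),interpolation=cv2.INTER_CUBIC))
```

```text
(no output)
```

View pics/scene0b.png

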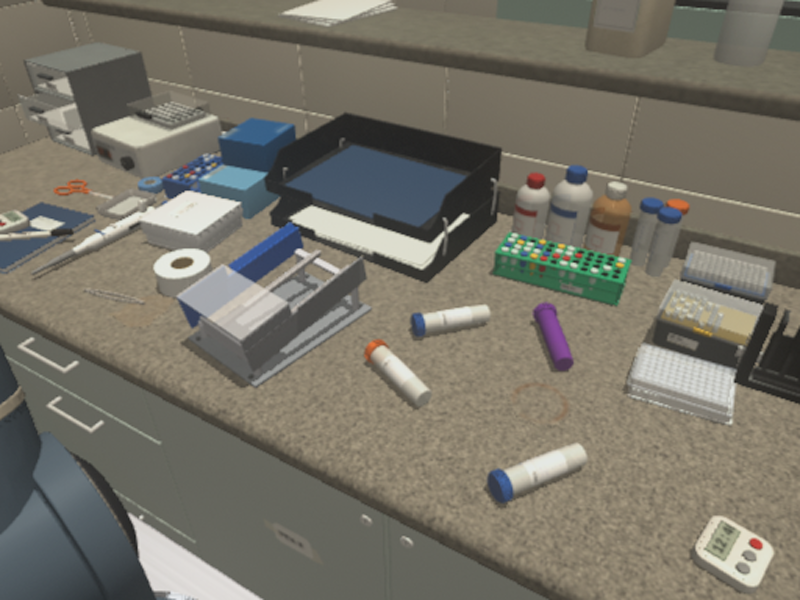

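View pics/top0b.png

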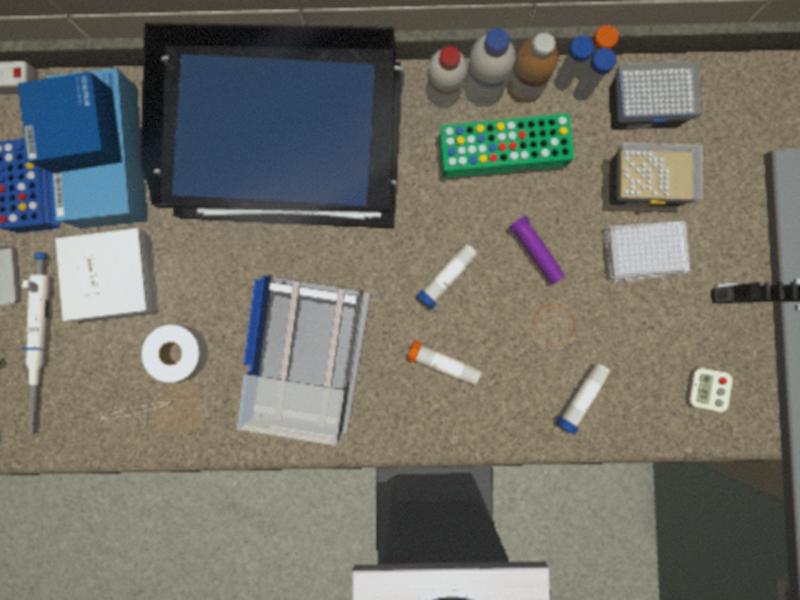

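Scene (800x600 px): blue-capped white tubes lie at top-view (447,276) and (584,398). The orange-capped one is at (445,362), the solid purple look-alike at (537,250), and the chute at (303,360) with its blue wall on the left. The upper open end points away from the robot and the hood is at the bottom. The two white-bodied tubes with blue caps fit the description. I'll confirm with an enlarged crop and measure.

```bash
cat > h.py <<'E'
import cv2, numpy as np
from station import monitor, eyes, manip
from scipy.spatial.transform import Rotation as R
def ray(p,uv):
    Rm=cv2.Rodrigues(p["rvec"])[0]; c=-Rm.T@p["tvec"]
    d=Rm.T@np.array([(uv[0]-p["cx"])/p["fx"],(uv[1]-p["cy"])/p["fy"],1]); return c,d
def at_z(p,uv,z):
    c,d=ray(p,uv); return c+d*(z-c[2])/d[2]
def proj(p,X):
    K=np.array([[p["fx"],0,p["cx"]],[0,p["fy"],p["cy"]],[0,0,1]])
    return cv2.projectPoints(np.float64(X).reshape(-1,1,3),p["rvec"],p["tvec"],K,None)[0].reshape(-1,2)
def tubes(p,label="tube_blue_a_mid"):
    """per detection: conf, pixel centre, mid (54 mm from foot) and axis angle in world xy, from mask"""
    out=[]
    for d in eyes.outline_of(p,label):
        m=d["pixels"]; v,u=np.nonzero(m)
        if len(u)<40: continue
        W=np.array([at_z(p,(a,b),16)[:2] for a,b in zip(u,v)])
        c=W.mean(0); ax=np.linalg.svd(W-c,full_matrices=False)[2][0]
        t=(W-c)@ax; hsv=cv2.cvtColor(p["image"],cv2.COLOR_BGR2HSV)[v,u]
        cap=(hsv[:,1]>140)
        s=np.sign(t[cap].mean()) if cap.any() else 1; ax=ax*s; t=t*s
        lo,hi=np.percentile(t,[.7,99.3]); n=np.array([-ax[1],ax[0]]); w=(W-c)@n
        mid=c+ax*((lo+hi)/2-5)+n*(np.percentile(w,1)+np.percentile(w,99))/2
        out.append((round(d["conf"],2),[int(u.mean()),int(v.mean())],mid.round(1),round(float(np.degrees(np.arctan2(ax[1],ax[0]))),1),round(hi-lo,1),int(cap.sum()),len(u)))
    return out
E
python3 - <<'E'
from h import *
for n in ("top","scene"):
    p=eyes.capture(n)
    for l in ("tube_blue_a_mid","tube_orange_mid"):
        for t in tubes(p,l): print(n,l,*t)
    im=p["image"]
    if n=="top":
        a=cv2.resize(im[170:290,145:240],None,fx=5,fy=5,interpolation=cv2.INTER_CUBIC)
        cv2.imwrite("pics/c_top.png",a)
        cv2.imwrite("pics/c_tubes.png",cv2.resize(im[130:290,255:400],None,fx=3.7,fy=3.7,interpolation=cv2.INTER_CUBIC))
    else:
        cv2.imwrite("pics/c_scene.png",cv2.resize(im[135:245,110:245],None,fx=5.4,fy=5.4,interpolation=cv2.INTER_CUBIC))
E
```

```text
top tube_blue_a_mid 0.9 [373, 254] [ 426.5 -224.5] 146.5 116.6 49 574
top tube_orange_mid 0.65 [285, 176] [627.7  -9.8] 136.5 117.4 47 565
top tube_orange_mid 0.63 [283, 231] [479.5  -2.4] 66.8 118.2 68 566
scene tube_blue_a_mid 0.66 [341, 301] [ 424.8 -221.9] 146.6 128.8 22 1082
scene tube_orange_mid 0.83 [253, 237] [477.9   2.5] 64.2 139.7 66 675
```

View pics/c_top.png

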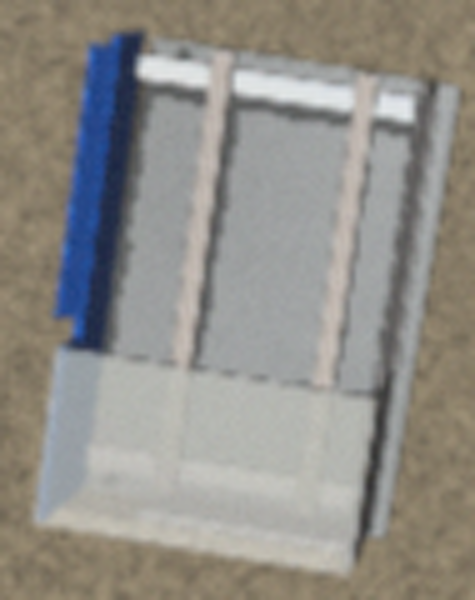

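View pics/c_scene.png

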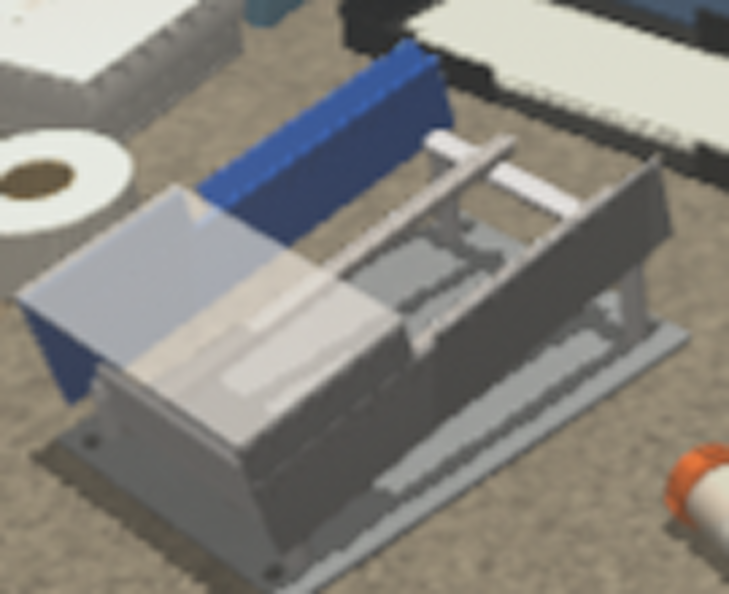

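View pics/c_tubes.png

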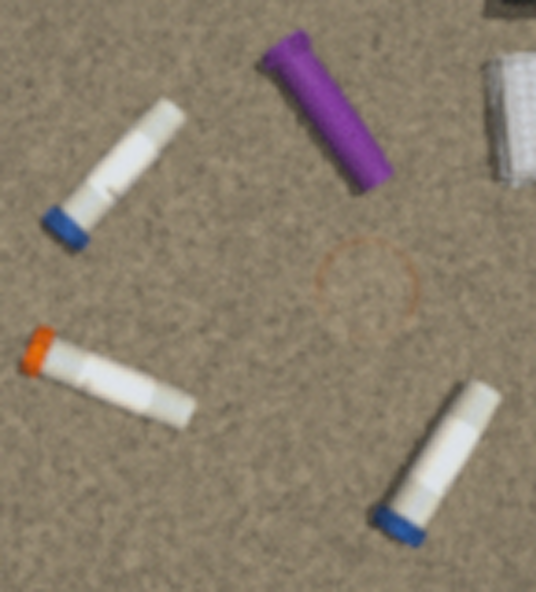

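Run:
```python
from h import *
from scipy.optimize import least_squares
T=eyes.capture("top"); S=eyes.capture("scene")
t9=np.tan(np.radians(9))
def P(q,x,y,h):  # h above rail top, perpendicular
    c,s=np.cos(9*np.pi/180),np.sin(9*np.pi/180)
    L=np.array([x*1.0-h*s, y, -14.5/c+x*t9+h*c]); a=q[2]
    return np.array([q[0]+L[0]*np.cos(a)-L[1]*np.sin(a), q[1]+L[0]*np.sin(a)+L[1]*np.cos(a), 77+L[2]])
tp=lambda c:(np.array(c)+.5)/5-.5+[145,170]
sp=lambda c:(np.array(c)+.5)/5.4-.5+[110,135]
obs=[(T,(57,28,0),tp((233,53))),(T,(57,-32,0),tp((357,76))),(S,(57,28+3,0),sp((510,138)))]
lines=[(T,(57,28,0),(-60,28,0),tp((193,360))),(T,(57,-32,0),(-60,-32,0),tp((317,385))),
 (T,(-85,75,51),(-85,-65,51),tp((62,349))),(T,(-85,75,51),(-85,-65,51),tp((380,393))),
 (S,(-85,75,51),(-85,-65,51),sp((178,187))),(S,(-85,75,51),(-85,-65,51),sp((410,322)))]
def res(q):
    r=[]
    for p,l,o in obs: r+=list(proj(p,P(q,*l))[0]-o)
    for p,a,b,o in lines:
        A=proj(p,P(q,*a))[0];B=proj(p,P(q,*b))[0];d=(B-A)/np.linalg.norm(B-A); r.append(d[0]*(o-A)[1]-d[1]*(o-A)[0])
    return np.array(r)
s=least_squares(res,[560,190,0.1],loss="soft_l1"); print(s.x,np.degrees(s.x[2]),res(s.x).round(1))
q=s.x
for p,n in((T,"t"),(S,"s")):
    f=(tp,sp)[n=="s"]
    im=p["image"].copy(); im=im[170:290,145:240] if n=="t" else im[135:245,110:245]; k=5 if n=="t" else 5.4
    im=cv2.resize(im,None,fx=k,fy=k); off=np.array([145,170] if n=="t" else [110,135])
    for l,c in [((57,28,0),(0,0,255)),((57,-32,0),(0,0,255)),((-60,28,0),(0,0,255)),((-60,-32,0),(0,0,255)),((0,0,0),(0,255,255)),((-85,75,51),(0,255,0)),((-85,-65,51),(0,255,0)),((57,75,38),(255,0,255)),((57,-65,38),(255,0,255)),((-163,75,0),(255,255,0)),((-163,-65,0),(255,255,0))]:
        u=(proj(p,P(q,*l))[0]-off+.5)*k; cv2.circle(im,tuple(int(v) for v in u),4,c,1)
    globals()[n]=im
H=max(t.shape[0],s.shape[0]) if False else 600
a=cv2.copyMakeBorder(t,0,600-t.shape[0],0,0,cv2.BORDER_CONSTANT)
import numpy as np
b=cv2.imread; w=globals()["s"]; w=cv2.resize(w,(325,265)) ; w=cv2.copyMakeBorder(w,0,600-265,0,0,cv2.BORDER_CONSTANT)
cv2.imwrite("pics/fit.png",np.hstack([a,w]))
```

```text
[ 5.51209542e+02  2.07319114e+02 -1.71497256e-01] -9.826068975371445 [ 0.1  0.1  0.  -0.8  0.3 -0.6  0.3 -0.4 -0.7 -1.7  0.3  0.6]
```

View pics/fit.png

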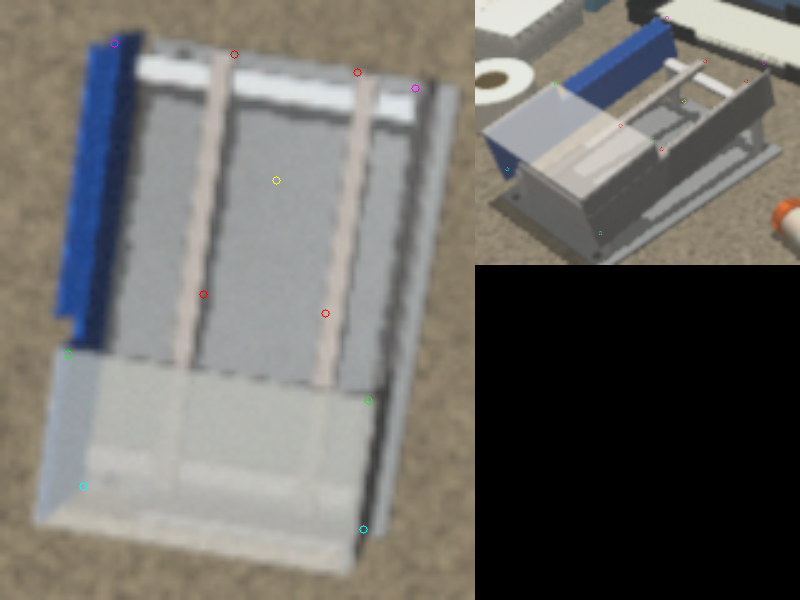

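Blue tubes confirmed: white bodies, blue caps, tube 1 at (628,-10) with its axis at 136.5°, tube 2 at (426,-224) at 146.5°. The purple one is a solid look-alike. The chute fit matches the rails and the hood edge, giving chute_load ≈ (551,207,77) and yaw about -9.5°. I'll go to tube 1.

```bash
cat >> h.py <<'E'
def to(x,y,z,ang):
    """shift (tool axes, mm) and turn (deg) to TCP x,y,z with tool straight down and tool x at ang deg"""
    s=monitor.observe(); M=R.from_rotvec(s["tool_rot"]).as_matrix()
    a=np.radians(ang); X=np.array([np.cos(a),np.sin(a),0]); Z=np.array([0,0,-1.]); G=np.c_[X,np.cross(Z,X),Z]
    print("t",round(float(s["clock"]),2),"at",s["tcp_pos"].round(1),"x-ang",round(float(np.degrees(np.arctan2(M[1,0],M[0,0]))),1),"F",s["contact_force"].round(1),"w",round(float(s["grip_width"]),1))
    print("shift",(M.T@(np.array([x,y,z])-s["tcp_pos"])).round(1),"turn",np.degrees(R.from_matrix(M.T@G).as_rotvec()).round(1))
E
python3 -m creep '[[0.4,[-30,-26.5,0],[0,0,0]],[0.4,[-61,-53.5,0],[0,0,0]],[0.4,[-92,-80.5,0],[0,0,0]],[0.4,[-123,-107.5,0],[0,0,0]],[0.4,[-153,-134.5,0],[0,0,0]]]' 30
python3 -m creep '[[0.4,[-30,-26.5,0],[0,0,0]],[0.4,[-61,-53.5,0],[0,0,0]],[0.4,[-92,-80.5,0],[0,0,0]],[0.4,[-123,-107.5,0],[0,0,0]],[0.4,[-153,-134.5,0],[0,0,0]]]'
python3 -m creep '[[0.4,[-30,-26.5,0],[0,0,0]],[0.4,[-61,-53.5,0],[0,0,0]],[0.4,[-92,-80.5,0],[0,0,0]],[0.4,[-123,-107.5,0],[0,0,0]],[0.4,[-153,-134.5,0],[0,0,0]]]'
python3 -m creep '[[0.4,[-30,-26.5,0],[0,0,6]],[0.4,[-61,-53.5,0],[0,0,12]],[0.4,[-92,-80.5,0],[0,0,18]],[0.4,[-123,-107.5,0],[0,0,24]],[0.4,[-153,-134.5,0],[0,0,30]]]'
python3 -c "
from h import *
to(627.7,-9.8,28,136.5)"
```

```text
clock: 1.42
tcp_pos: [275.1, 488.6, 256.4]
tool_rot: [0.366, 3.12, 0.001]
contact_force: [0.5, 0.5, -0.7]
grip_width: 59.8
clock: 1.83
tcp_pos: [392.7, 322.2, 256.8]
tool_rot: [0.366, 3.119, 0.001]
contact_force: [0.7, 0.8, -0.4]
grip_width: 60.0
clock: 2.25
tcp_pos: [510.4, 156.0, 256.7]
tool_rot: [0.366, 3.119, 0.001]
contact_force: [0.5, 1.0, 0.2]
grip_width: 59.8
clock: 2.67
tcp_pos: [628.1, -10.2, 256.6]
tool_rot: [1.168, 2.916, 0.001]
contact_force: [0.8, 0.6, 1.2]
grip_width: 59.6
t 2.67 at [628.1 -10.2 256.6] x-ang 136.3 F [0.8 0.6 1.2] w 59.6
shift [ 6.000e-01 -2.000e-01  2.286e+02] turn [ 0.   0.  -0.2]
```

```bash
python3 -m creep '[[0.4,[0,0,38],[0,0,0]],[0.4,[0,0,76],[0,0,0]],[0.4,[0,0,114],[0,0,0]],[0.4,[0,0,152],[0,0,0]],[0.4,[0,0,180],[0,0,0]]]'
python3 -m creep '[[0.4,[0,0,15],[0,0,0]],[0.4,[0,0,30],[0,0,0]],[0.4,[0,0,40],[0,0,0]],[0.4,[0,0,48],[0,0,0]],[0.4,[0,0,48],[0,0,0]]]'
python3 -c "
from h import *
to(627.7,-9.8,28,136.5)
p=eyes.capture('scene');cv2.imwrite('pics/g1.png',cv2.resize(p['image'][120:250,220:350],None,fx=4.5,fy=4.5))"
```

```text
clock: 3.08
tcp_pos: [625.7, -8.2, 73.2]
tool_rot: [-1.16, -2.916, 0.002]
contact_force: [-0.7, 0.2, -0.8]
grip_width: 59.6
clock: 3.5
tcp_pos: [626.3, -8.3, 27.0]
tool_rot: [-1.16, -2.917, 0.001]
contact_force: [-0.2, -1.0, -0.5]
grip_width: 59.7
t 3.5 at [626.3  -8.3  27. ] x-ang 136.6 F [-0.2 -1.  -0.5] w 59.7
shift [-2.  -0.1 -1. ] turn [-0.1 -0.1  0.1]
```

View pics/g1.png

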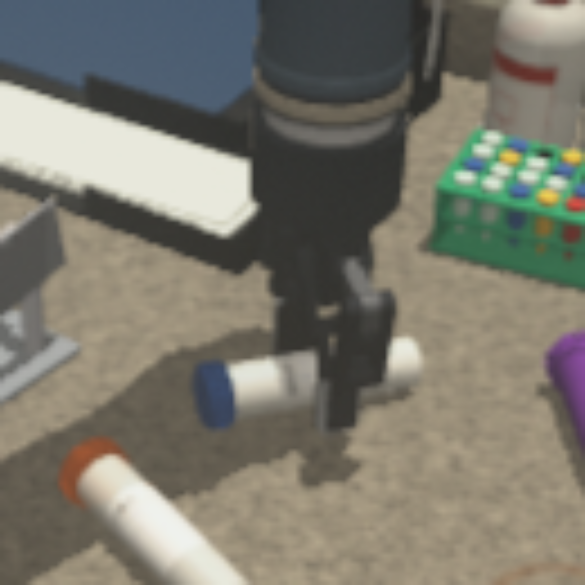

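The jaws straddle the blue-capped tube's body near its middle (finger at crop 345,370, cap at 212,392). I'll close and lift.

```bash
python3 -m creep '[[-1,[0,0,0],[0,0,0]],[-1,[0,0,0],[0,0,0]],[-1,[0,0,0],[0,0,0]],[-1,[0,0,0],[0,0,0]],[-1,[0,0,0],[0,0,0]]]' 35
python3 -m creep '[[-1,[0,0,0],[0,0,0]],[-1,[0,0,-15],[0,0,0]],[-1,[0,0,-40],[0,0,0]],[-1,[0,0,-80],[0,0,0]],[-1,[0,0,-120],[0,0,0]]]'
python3 -m creep '[[-1,[0,0,-20],[0,0,0]],[-1,[0,0,-30],[0,0,7]],[-1,[0,0,-30],[0,0,14]],[-1,[0,0,-30],[0,0,21]],[-1,[0,0,-30],[0,0,28]]]'
python3 -m creep '[[-1,[0,0,0],[0,0,7]],[-1,[0,0,0],[0,0,14]],[-1,[0,0,0],[0,0,21]],[-1,[0,0,0],[0,0,28]],[-1,[0,0,0],[0,0,28]]]'
python3 -c "
from h import *
to(551,207,177,80.5)
p=eyes.capture('scene');cv2.imwrite('pics/g2.png',cv2.resize(p['image'][100:250,170:350],None,fx=3.5,fy=3.5))"
```

```text
clock: 3.97
tcp_pos: [627.8, -8.5, 29.4]
tool_rot: [1.161, 2.917, 0.002]
contact_force: [-0.1, 0.7, 5.3]
grip_width: 27.8
clock: 4.38
tcp_pos: [625.8, -8.4, 148.3]
tool_rot: [-1.16, -2.916, 0.003]
contact_force: [0.7, 0.8, 0.4]
grip_width: 27.8
clock: 4.8
tcp_pos: [626.9, -8.3, 178.6]
tool_rot: [1.841, 2.546, 0.001]
contact_force: [0.3, -0.4, -0.0]
grip_width: 27.6
clock: 5.22
tcp_pos: [626.8, -8.2, 177.9]
tool_rot: [-2.397, -2.03, 0.001]
contact_force: [0.1, 0.1, -0.9]
grip_width: 28.2
t 5.22 at [626.8  -8.2 177.9] x-ang 80.5 F [ 0.1  0.1 -0.9] w 28.2
shift [ 199.8 -110.2    0.8] turn [-0.  0.  0.]
```

View pics/g2.png

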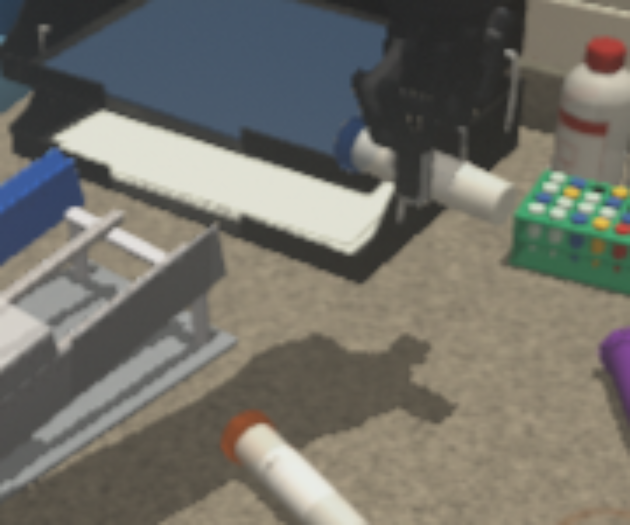

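The tube is held level with its cap toward +y. I'll move it over the loading point and lower it.

```bash
python3 -m creep '[[-1,[34,-18.5,0],[0,0,0]],[-1,[68,-37,0],[0,0,0]],[-1,[102,-55.5,0],[0,0,0]],[-1,[136,-74,0],[0,0,0]],[-1,[170,-93,0],[0,0,0]]]'
python3 -m creep '[[-1,[20,-11,0],[0,0,0]],[-1,[31,-17,0],[0,0,0]],[-1,[31,-17,30],[0,0,0]],[-1,[31,-17,60],[0,0,0]],[-1,[31,-17,70],[0,0,0]]]'
python3 -c "
from h import *
to(551,207,90,80.5)
for n in ('scene','top'):
  p=eyes.capture(n);c=p['image'][125:245,105:265] if n=='scene' else p['image'][165:285,140:260]
  c=cv2.resize(c,None,fx=3,fy=3); globals()[n]=c
cv2.imwrite('pics/g3.png',np.hstack([scene,top])[:, :800])"
```

```text
clock: 5.68
tcp_pos: [562.2, 175.9, 178.4]
tool_rot: [-2.393, -2.036, -0.001]
contact_force: [0.4, 0.1, -0.8]
grip_width: 27.9
clock: 6.1
tcp_pos: [549.3, 206.5, 105.0]
tool_rot: [-2.393, -2.033, 0.009]
contact_force: [-0.7, -0.4, -0.4]
grip_width: 28.0
t 6.1 at [549.3 206.5 105. ] x-ang 80.7 F [-0.7 -0.4 -0.4] w 28.0
shift [ 0.8  1.7 15. ] turn [-0.3  0.2  0.2]
```

View pics/g3.png

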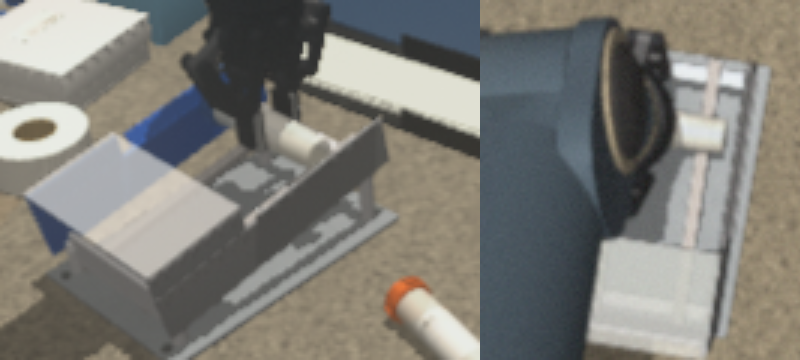

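The tube hangs over the rails between the walls, foot inside the grey wall at (310,150). I'll lower it until it touches.

```bash
python3 -m creep '[[-1,[0,1,6],[0,0,0]],[-1,[0,1,10],[0,0,0]],[-1,[0,1,12],[0,0,0]],[-1,[0,1,12],[0,0,0]]]'
python3 -m creep '[[-1,[0,0,1],[0,0,0]],[-1,[0,0,2],[0,0,0]],[-1,[0,0,2],[0,0,0]]]'
python3 -c "
from h import *
to(551,207,90,80.5)"
```

```text
clock: 6.53
tcp_pos: [552.7, 207.5, 96.7]
tool_rot: [2.396, 2.032, 0.001]
contact_force: [-0.5, -0.8, -0.6]
grip_width: 27.7
clock: 6.78
tcp_pos: [552.4, 207.7, 94.5]
tool_rot: [-2.396, -2.032, -0.001]
contact_force: [-0.0, 0.1, -1.1]
grip_width: 28.0
t 6.78 at [552.4 207.7  94.5] x-ang 80.6 F [-0.   0.1 -1.1] w 28.0
shift [-1.  -1.3  4.5] turn [ 0.  -0.   0.1]
```

```bash
python3 -m creep '[[-1,[0,0,1],[0,0,0]],[-1,[0,0,2.5],[0,0,0]],[-1,[0,0,2.5],[0,0,0]],[-1,[0,0,2.5],[0,0,0]]]'
python3 -m creep '[[-1,[0,0,1],[0,0,0]],[-1,[0,0,2],[0,0,0]],[-1,[0,0,2],[0,0,0]],[-1,[0,0,2],[0,0,0]]]'
```

```text
clock: 7.12
tcp_pos: [552.4, 207.8, 91.9]
tool_rot: [-2.396, -2.032, -0.0]
contact_force: [0.3, -0.2, 0.5]
grip_width: 27.9
clock: 7.45
tcp_pos: [552.6, 208.1, 90.9]
tool_rot: [-2.395, -2.032, -0.002]
contact_force: [-2.2, 1.0, 9.0]
grip_width: 28.2
```

Contact at 9 N, so the tube sits on the rails. I'll open to about 50 mm and rise.

```bash
python3 -m creep '[[0.15,[0,0,-1],[0,0,0]],[0.15,[0,0,-1],[0,0,0]],[0.15,[0,0,-1],[0,0,0]],[0.15,[0,0,-1],[0,0,0]],[0.15,[0,0,-1],[0,0,0]]]'
python3 -m creep '[[0.15,[0,0,-10],[0,0,0]],[0.15,[0,0,-25],[0,0,0]],[0.15,[0,0,-45],[0,0,0]],[0.15,[0,0,-80],[0,0,0]],[0.15,[0,0,-120],[0,0,0]]]'
python3 -m creep '[[0.4,[-30,20,0],[0,0,0]],[0.4,[-60,40,0],[0,0,0]],[0.4,[-90,60,0],[0,0,0]],[0.4,[-120,80,0],[0,0,0]],[0.4,[-150,100,0],[0,0,0]]]'
python3 -c "
from h import *
to(426.2,-223.5,130,146.5)
p=eyes.capture('top'); 
for t in tubes(p): print(*t)
q=eyes.capture('scene')
for t in tubes(q): print(*t)
a=cv2.resize(q['image'][125:245,105:265],None,fx=3,fy=3);b=cv2.resize(p['image'][165:285,140:245],None,fx=3,fy=3)
cv2.imwrite('pics/g4.png',np.hstack([a,b]))"
```

```text
clock: 7.87
tcp_pos: [552.1, 207.5, 90.5]
tool_rot: [-2.396, -2.032, 0.001]
contact_force: [-0.8, 0.7, 0.3]
grip_width: 48.8
clock: 8.28
tcp_pos: [551.1, 207.1, 211.0]
tool_rot: [-2.396, -2.031, 0.006]
contact_force: [0.8, 1.3, 0.6]
grip_width: 49.1
clock: 8.7
tcp_pos: [627.0, 41.8, 211.7]
tool_rot: [2.395, 2.032, 0.001]
contact_force: [0.1, 0.4, 0.2]
grip_width: 59.6
t 8.7 at [627.   41.8 211.7] x-ang 80.6 F [0.1 0.4 0.2] w 59.6
shift [-294.5 -155.    81.5] turn [  0.1  -0.  -65.9]
0.59 [373, 254] [ 425.7 -223.8] 146.0 118.7 49 600
0.79 [342, 301] [ 424.8 -221.8] 145.6 126.2 21 1100
0.44 [253, 237] [478.3   2.7] 63.8 140.8 74 700
```

View pics/g4.png

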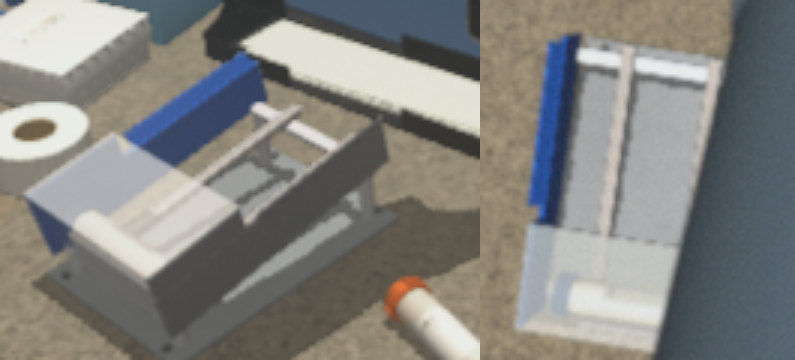

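Tube 1 rests at the bottom under the hood, straight across, with its cap at the blue wall (top crop 565,297). On to tube 2.

```bash
python3 -m creep '[[0.4,[-29.5,-15.5,0],[0,0,0]],[0.4,[-59,-31,0],[0,0,0]],[0.4,[-88.5,-46.5,0],[0,0,0]],[0.4,[-118,-62,0],[0,0,0]],[0.4,[-147.5,-77.5,0],[0,0,0]]]'
python3 -m creep '[[0.4,[-29.5,-15.5,0],[0,0,0]],[0.4,[-59,-31,0],[0,0,0]],[0.4,[-88.5,-46.5,0],[0,0,0]],[0.4,[-118,-62,0],[0,0,0]],[0.4,[-147,-77.5,0],[0,0,0]]]'
python3 -m creep '[[0.4,[0,0,15],[0,0,-6.6]],[0.4,[0,0,30],[0,0,-13.2]],[0.4,[0,0,45],[0,0,-19.8]],[0.4,[0,0,60],[0,0,-26.4]],[0.4,[0,0,75],[0,0,-33]]]'
python3 -m creep '[[0.4,[0,0,10],[0,0,-6.6]],[0.4,[0,0,20],[0,0,-13.2]],[0.4,[0,0,30],[0,0,-19.8]],[0.4,[0,0,30],[0,0,-26.4]],[0.4,[0,0,30],[0,0,-32.8]]]'
python3 -c "
from h import *
to(426,-223.5,30,146.3)"
```

```text
clock: 9.32
tcp_pos: [524.9, -88.5, 210.9]
tool_rot: [-2.392, -2.036, -0.001]
contact_force: [2.0, 0.4, 0.1]
grip_width: 59.5
clock: 9.73
tcp_pos: [425.0, -221.3, 211.1]
tool_rot: [-2.392, -2.036, -0.002]
contact_force: [0.1, -0.7, 0.2]
grip_width: 59.7
clock: 10.15
tcp_pos: [426.2, -220.2, 135.4]
tool_rot: [1.709, 2.636, 0.002]
contact_force: [0.2, 0.3, 0.4]
grip_width: 60.2
clock: 10.57
tcp_pos: [425.8, -220.0, 105.4]
tool_rot: [-0.894, -3.01, -0.001]
contact_force: [0.7, -0.2, 0.1]
grip_width: 59.7
t 10.57 at [ 425.8 -220.   105.4] x-ang 146.9 F [ 0.7 -0.2  0.1] w 59.7
shift [-2.2 -2.8 75.4] turn [ 0.  -0.1  0.6]
```

```bash
python3 -m creep '[[0.4,[-2,-3,15],[0,0,0.5]],[0.4,[-2,-3,35],[0,0,0.5]],[0.4,[-2,-3,55],[0,0,0.5]],[0.4,[-2,-3,70],[0,0,0.5]],[0.4,[-2,-3,75],[0,0,0.5]]]'
python3 -m creep '[[-1,[0,0,0],[0,0,0]],[-1,[0,0,0],[0,0,0]],[-1,[0,0,0],[0,0,0]],[-1,[0,0,0],[0,0,0]],[-1,[0,0,0],[0,0,0]]]' 35
python3 -m creep '[[-1,[0,0,0],[0,0,0]],[-1,[0,0,-15],[0,0,0]],[-1,[0,0,-40],[0,0,0]],[-1,[0,0,-80],[0,0,0]],[-1,[0,0,-120],[0,0,0]]]'
python3 -m creep '[[-1,[0,0,-20],[0,0,0]],[-1,[0,0,-40],[0,0,0]],[-1,[0,0,-60],[0,0,0]],[-1,[0,0,-60],[0,0,0]]]'
python3 -c "
from h import *
to(620,45,210,80.5)
p=eyes.capture('scene');cv2.imwrite('pics/g5.png',cv2.resize(p['image'][150:350,220:420],None,fx=2.5,fy=2.5))"
```

```text
clock: 10.98
tcp_pos: [425.2, -223.3, 29.2]
tool_rot: [-0.916, -3.002, -0.002]
contact_force: [-0.4, 0.7, 0.3]
grip_width: 59.6
clock: 11.4
tcp_pos: [426.3, -225.5, 31.6]
tool_rot: [0.92, 3.002, 0.0]
contact_force: [-0.2, 0.5, 3.2]
grip_width: 27.9
clock: 11.82
tcp_pos: [424.3, -225.3, 151.4]
tool_rot: [-0.921, -3.0, 0.001]
contact_force: [1.1, -0.3, -0.7]
grip_width: 27.9
clock: 12.15
tcp_pos: [427.3, -226.7, 214.5]
tool_rot: [0.919, 2.996, 0.001]
contact_force: [0.3, -0.6, -0.9]
grip_width: 28.0
t 12.15 at [ 427.3 -226.7  214.5] x-ang 145.9 F [ 0.3 -0.6 -0.9] w 28.0
shift [ -7.1 333.    5.4] turn [ 0.4  0.3 65.4]
```

View pics/g5.png

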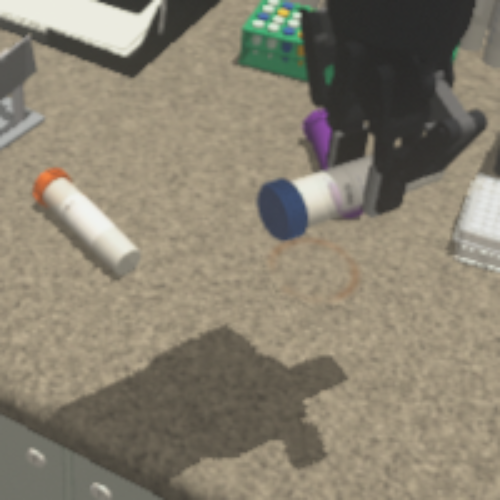

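The second tube is held level. I'll carry it to the chute by the same route.

```bash
python3 -m creep '[[-1,[0,33,0],[0,0,6.5]],[-1,[-1,66,0],[0,0,13]],[-1,[-2,99,0],[0,0,19.5]],[-1,[-3,132,0],[0,0,26]],[-1,[-4,166,0],[0,0,32.5]]]'
python3 -c "
from h import *
to(620,45,210,80.5)"
```

```text
clock: 12.62
tcp_pos: [521.5, -89.1, 209.4]
tool_rot: [-1.732, -2.619, 0.002]
contact_force: [0.7, -0.5, -0.3]
grip_width: 28.0
t 12.62 at [521.5 -89.1 209.4] x-ang 113.0 F [ 0.7 -0.5 -0.3] w 28.0
shift [ 84.9 143.1  -0.9] turn [-0.1 -0.  32.5]
```

```bash
python3 -m creep '[[-1,[17,28.5,0],[0,0,6.5]],[-1,[34,57,0],[0,0,13]],[-1,[51,86,0],[0,0,19.5]],[-1,[68,114.5,0],[0,0,26]],[-1,[85,143,0],[0,0,32.5]]]'
python3 -c "
from h import *
to(551,207,180,80.5)"
```

```text
clock: 13.03
tcp_pos: [619.2, 45.9, 208.9]
tool_rot: [-2.395, -2.031, 0.004]
contact_force: [0.9, -0.4, 0.0]
grip_width: 27.8
t 13.03 at [619.2  45.9 208.9] x-ang 80.6 F [ 0.9 -0.4  0. ] w 27.8
shift [147.8 -93.6  29. ] turn [-0.2  0.1  0.1]
```

```bash
python3 -m creep '[[-1,[29.5,-18.7,5],[0,0,0]],[-1,[59,-37.5,10],[0,0,0]],[-1,[88.5,-56,15],[0,0,0]],[-1,[118,-75,22],[0,0,0]],[-1,[148,-93.5,29],[0,0,0]]]'
python3 -m creep '[[-1,[0,0,0],[0,0,0]],[-1,[0,0,25],[0,0,0]],[-1,[0,0,50],[0,0,0]],[-1,[0,0,70],[0,0,0]],[-1,[0,0,70],[0,0,0]]]'
python3 -c "
from h import *
to(552,207,93,80.5)"
```

```text
clock: 13.45
tcp_pos: [548.7, 206.3, 179.9]
tool_rot: [-2.391, -2.037, 0.004]
contact_force: [0.0, -0.4, 0.4]
grip_width: 28.1
clock: 13.87
tcp_pos: [546.7, 204.1, 106.6]
tool_rot: [-2.389, -2.037, 0.016]
contact_force: [-0.3, -0.7, -0.1]
grip_width: 27.9
t 13.87 at [546.7 204.1 106.6] x-ang 80.9 F [-0.3 -0.7 -0.1] w 27.9
shift [ 3.8  4.9 13.5] turn [-0.5  0.4  0.4]
```

```bash
python3 -m creep '[[-1,[1,1,4],[0,0,0]],[-1,[1,2,8],[0,0,0]],[-1,[1,2,10],[0,0,0]],[-1,[1,2,10],[0,0,0]]]'
python3 -m creep '[[-1,[0,0,1],[0,0,0]],[-1,[0,0,2],[0,0,0]],[-1,[0,0,2],[0,0,0]]]'
python3 -c "
from h import *
to(552,207,93,80.5)"
```

```text
clock: 14.2
tcp_pos: [553.0, 206.0, 102.2]
tool_rot: [2.391, 2.038, 0.001]
contact_force: [0.0, 0.7, -0.4]
grip_width: 28.0
clock: 14.45
tcp_pos: [552.7, 206.2, 100.1]
tool_rot: [-2.391, -2.038, -0.001]
contact_force: [-0.0, 0.6, -0.2]
grip_width: 27.7
t 14.45 at [552.7 206.2 100.1] x-ang 80.9 F [-0.   0.6 -0.2] w 27.7
shift [ 0.7 -0.8  7.1] turn [ 0.  -0.   0.4]
```

```bash
python3 -m creep '[[-1,[0.5,0,2],[0,0,0.3]],[-1,[0.5,0,4],[0,0,0.3]],[-1,[0.5,0,5],[0,0,0.3]],[-1,[0.5,0,5],[0,0,0.3]]]'
python3 -m creep '[[-1,[0,0,1],[0,0,0]],[-1,[0,0,2],[0,0,0]],[-1,[0,0,2],[0,0,0]],[-1,[0,0,2],[0,0,0]]]'
```

```text
clock: 14.78
tcp_pos: [552.4, 206.6, 94.5]
tool_rot: [-2.396, -2.032, 0.001]
contact_force: [-0.6, -0.6, 1.1]
grip_width: 27.3
clock: 15.12
tcp_pos: [552.7, 206.9, 93.4]
tool_rot: [-2.395, -2.032, -0.001]
contact_force: [-2.3, 0.3, 5.4]
grip_width: 28.0
```

Seated at 5 N. I'll release as before.

```bash
python3 -m creep '[[0.15,[0,0,-1],[0,0,0]],[0.15,[0,0,-1],[0,0,0]],[0.15,[0,0,-1],[0,0,0]],[0.15,[0,0,-1],[0,0,0]],[0.15,[0,0,-1],[0,0,0]]]'
python3 -m creep '[[0.15,[0,0,-10],[0,0,0]],[0.15,[0,0,-25],[0,0,0]],[0.15,[0,0,-45],[0,0,0]],[0.15,[0,0,-80],[0,0,0]],[0.15,[0,0,-120],[0,0,0]]]'
python3 -m creep '[[0.4,[-30,20,0],[0,0,0]],[0.4,[-60,40,0],[0,0,0]],[0.4,[-90,60,0],[0,0,0]],[0.4,[-120,80,0],[0,0,0]],[0.4,[-150,100,0],[0,0,0]]]'
python3 -m creep '[[0.4,[-40,0,0],[0,0,0]],[0.4,[-80,0,0],[0,0,0]],[0.4,[-120,0,0],[0,0,0]],[0.4,[-160,0,0],[0,0,0]],[0.4,[-160,0,0],[0,0,0]]]'
python3 -c "
from h import *
p=eyes.capture('top'); q=eyes.capture('scene')
for t in tubes(p,'tube_orange_mid'): print(*t)
a=cv2.resize(q['image'][125:245,105:265],None,fx=3,fy=3);b=cv2.resize(p['image'][165:285,140:245],None,fx=3,fy=3)
cv2.imwrite('pics/g6.png',np.hstack([a,b]))"
```

```text
clock: 15.53
tcp_pos: [552.6, 206.5, 93.6]
tool_rot: [-2.396, -2.032, 0.0]
contact_force: [0.5, 0.3, 0.1]
grip_width: 49.1
clock: 15.95
tcp_pos: [551.4, 206.0, 214.0]
tool_rot: [-2.396, -2.031, 0.006]
contact_force: [0.5, 0.8, 0.2]
grip_width: 49.1
clock: 16.37
tcp_pos: [627.3, 40.7, 214.8]
tool_rot: [2.395, 2.032, 0.002]
contact_force: [0.3, -0.5, -0.0]
grip_width: 59.6
clock: 16.78
tcp_pos: [597.8, -127.0, 215.6]
tool_rot: [2.407, 2.011, -0.005]
contact_force: [1.0, -1.2, 1.3]
grip_width: 59.6
0.81 [283, 231] [478.9  -2.1] 65.7 119.0 70 585
```

View pics/g6.png

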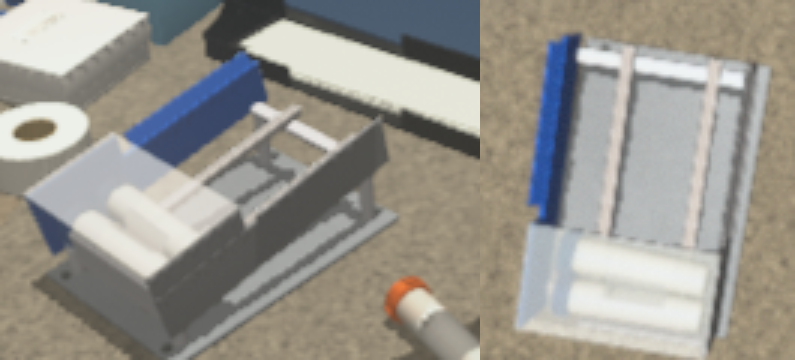

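Both tubes lie side by side under the hood, straight across, with their caps at the blue wall. I'll check that they are at rest, then hand in.

```bash
python3 -m creep '[[0.4,[0,0,0],[0,0,0]],[0.4,[0,0,0],[0,0,0]],[0.4,[0,0,0],[0,0,0]],[0.4,[0,0,0],[0,0,0]],[0.4,[0,0,0],[0,0,0]]]'
python3 -c "
from h import *
p=eyes.capture('top')['image'].astype(float)
for i in range(6): q=eyes.capture('top')['image'].astype(float)
print(abs(p-q)[230:285,140:235].mean(), abs(p-q)[300:,:100].mean()); print(manip.close_job())"
```

```text
clock: 17.35
tcp_pos: [600.8, -114.8, 213.7]
tool_rot: [-2.394, -2.033, 0.0]
contact_force: [0.6, 0.2, 0.3]
grip_width: 59.9
1.5925996810207337 1.7271031746031746
the job is handed in; nothing more can be done
None
```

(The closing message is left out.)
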